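# Roll the rinsed tin onto the drying mat

### The arm

A 6-joint arm with a two-finger parallel gripper is mounted at the origin on the work surface. World frame = base frame: x ahead of the robot, y to its left, z up, the work surface at z = 0. Lengths are in m, angles in rad, forces in N, time in s.
With the tool pointing down it reaches from about 0.35 to 0.85 m from the base axis. Payload 8.1 kg.
Tool frame: the origin (TCP) lies at the centre of the arm's flange, where the gripper is bolted on; the fingertips stand 186 mm ahead of it and the grasp point (between the pads) lies 167 mm ahead of it; x points along the fingers, y is the direction in which the jaws open and shut, and the axes are right-handed (so a half turn about x gives the same grasp; the last joint's range is limited). The gripper opens to 93 mm and grips with 3 to 60 N. Pads are 15 mm wide; open, the fingers measure 128 mm over their backs; the gripper's body (75 mm by 188 mm) begins 65 mm behind the grasp point.
Start: joints at [-1.427, 0.13, 1.488, -0, 1.523, -0.085], TCP at [0.136, -0.584, 0.405] pointing down, gripper open.
Joint ranges: [-2.96, 2.96], [-0.89, 2.26], [0.02, 2.5], [-1.34, 4.48], [0, 2.73], [-2.66, 2.66]. Speed limits (rad/s): [2.39, 2.39, 2.79, 3.14, 3.14, 3.14].

### API

Orientations are given as a unit quaternion [w, x, y, z].
In Python, from station import status, eyes, ticket gives the robot as it stands.
- The arm moves only by the shell command python3 -m crank 'ROWS' [FORCE]. ROWS is JSON, one flat list of numbers, 7 for each row, row after row: the turn, a rotation vector about the tool's x, y, z in rad, then the shift along the tool's x, y, z in m, then the opening, from 0 (shut) to 1 (fully open). A call has 1 to 5 rows; each row shifts and turns the commanded pose from where the row before left it, along the tool's axes as they then stand; what a row does not reach is not made up. A row lasts 1/8 s, in which the tool goes at most 62.5 mm and 10.7 degrees, less where a joint would pass 70% of its speed; a pose out of reach is approached as far as the arm can. A call is refused whole if a number of a shift passes 0.0625 or a number of a turn 0.188, either way. A call with a gripper value outside its range is refused whole. The fingers move at their own pace and stop on an object; FORCE is the grip in N (left out, the last holds). Time passes only in rows, so rows that do not move let the fingers close. It gives the time, the measured TCP pose, the force and the opening at its end, in the units of the state.
- status.read_state(): the state, without advancing time (a new reading comes with each control period).
- eyes.capture(name): name is "scene" or "top" or "wrist"; returns (picture, depth): 420x560x3 uint8, red, green, blue; 420x560 float32, m along the optical axis (not along the pixel's ray), 0 where there is no reading.
- eyes.calibration(name): a dict with "K" (3x3 intrinsics, pixels), "position" and "attitude" of the camera in the world. Camera axes: x right, y down, z forward; pixel columns grow to the right and rows downward; lengths in m; the calibration is good to about 2 mm. A picture is of the moment at which its call begins: read the wrist's pose just before it. calibration takes no time and is no camera call; for the wrist camera it gives the pose at the moment of the call.
- ticket.sign_off(): hands the job in, once; it reports no verdict.
The state is a dict: "time": time; "joint_positions": joint angles; "joint_vel": joint speeds; "joint_efforts": joint torques, N m; "position": TCP position; "tool_rot": TCP orientation; "force": force on the tool from outside, world axes, zero at the start; "wrist_torque": the same for the moment, N m; "finger_gap": finger opening in m.
Only numpy, scipy, OpenCV 4.12 (cv2) and the standard library are available. Lean on these libraries where they do the work, as an engineer would, in place of code of your own. Each camera call takes 0.05 s, during which the arm holds its last target.

### The job

The big food tin has just been rinsed and is lying on its side on the counter: roll it over onto the drying mat by stroking your fingertips across its top, a steady bit at a time so that it never runs away from you. Leave it lying still on the mat, midway between the mat's left and right edges and in front of the upturned glasses. Do not lift the tin, stand it on end or shove it from low on its side, and do not disturb anything else.

Things in the scene. Friction and masses are not known exactly. Their poses are not given: they have to be found in the camera images.
- tin: Sealed steel food tin on its side, 99 mm diameter, 119 mm long, 0.55-0.9 kg, cream label. Origin at its centre, 49.5 mm above what it lies on; its x axis is the tin's long axis and stays level; y and z turn as it rolls. Starts left or right of the mat, long axis within 0.3 rad of pointing straight away from the robot, so it rolls sideways. Let go at 0.1 m/s it stops by itself within 30 mm.
- mat: Flat grey ribbed drying mat fixed to the counter, 380 mm along its x (away from the robot), 260 mm along its y (left-right), 3 mm thick, no rim: the tin rolls over its edge with a small bump, and back off if left leaning on it. Origin at the centre of its underside; z up. Upturned glasses stand on its far strip, x = +94 to +176 mm; the tin belongs in front of them, centred on y = 0.
- tumbler_l: Upturned glass tumbler on the far strip of the mat, 72 mm diameter at the foot, 125 mm high. Origin at the centre of its underside. Not to be disturbed.
- tumbler_r: Second upturned glass tumbler, the same. Not to be disturbed.
- cup: Upturned small white cup beside the tumblers, 68 mm diameter, 62 mm high, origin at the centre of its underside. Not to be disturbed.
- jar: Fluted glass storage jar with a steel lid, 102 mm diameter, 122 mm high, standing on the counter on the other side of the mat from the tin. Origin at the centre of its underside. Not to be disturbed.
- grinder: Upright hand coffee grinder with a crank, 49 mm diameter, 207 mm high, origin at the centre of its underside, at the far left. Not to be disturbed.
- scoop: Steel coffee scoop, bowl 46 mm wide, 26 mm high, handle 120 mm, origin under its bowl, at the far right. Not to be disturbed.
- milk: White milk bottle, 72 mm diameter, 190 mm high, origin at the centre of its underside, at the right. Not to be disturbed.
- mug: Blue mug, 82 mm diameter, 95 mm high, origin at the centre of its underside, at the left. Not to be disturbed.
- sugar: White sugar pot with a wooden lid, 66 mm diameter, 130 mm high, origin at the centre of its underside, at the near right. Not to be disturbed.
There are look-alikes about, which are no part of the job. What is shaped like the tin but pink is not meant.

How it is judged:
By the outcome, as a careful person would: the job done as asked, in the order asked, and still so for the second after the job is handed in, with the robot touching nothing.
It also fails if it takes over 58 s, if anything falls off the work surface, if the arm or the gripper's body presses on something with over 40 N, if the wrist force passes 120 N, or if a joint passes its speed limit or range.

## Working session

There is one attempt and no reset: what is moved stays moved. The work goes in short steps, Python scripts to look and compute and a shell command to move; the robot and the scene stay as the last step left them, time stands still between calls to the robot, and variables do not carry over. Pictures are saved under pics/ and viewed, and the job is handed in when it is done.

```bash
ls; mkdir -p pics; python3 - <<'E'
from station import status, eyes
import cv2
print(status.read_state())
for n in ["scene","top"]:
    p,d=eyes.capture(n); cv2.imwrite(f"pics/{n}0.png",p[:,:,::-1]); 
    import numpy as np; np.save(f"pics/{n}0.npy",d)
    print(n,eyes.calibration(n))
E
```

```text
pics
{'time': 0.0, 'joint_positions': array([-1.42735897e+00,  1.31177315e-01,  1.48927074e+00, -7.95517764e-06,
        1.52298054e+00, -8.54102083e-02]), 'joint_vel': array([-3.61856519e-04, -1.17775582e-03,  3.88703964e-04,  3.17447959e-04,
        6.02333970e-05, -7.68060499e-04]), 'joint_efforts': array([ 2.02756033e-03, -5.59851766e+01, -4.91746402e+01,  7.67280464e-02,
        3.58639914e-02, -1.27959042e-04]), 'position': array([ 0.13609554, -0.58413264,  0.40368217]), 'tool_rot': array([-0.08008474, -0.70246088, -0.08138224,  0.70250415]), 'force': array([ 0.907048  , -0.05335803,  0.44455266]), 'wrist_torque': array([ 0.05396528, -0.01256213,  0.00196024]), 'finger_gap': 0.09312644067557269}
scene {'K': array([[401.48321168,   0.        , 280.6781671 ],
       [  0.        , 401.48321168, 213.72069233],
       [  0.        ,   0.        ,   1.        ]]), 'position': array([1.08954026, 0.32866605, 1.10629527]), 'attitude': array([-0.12210532,  0.46943305,  0.84183871, -0.23670762])}
top {'K': array([[521.35904585,   0.        , 273.53192416],
       [  0.        , 521.35904585, 208.02741923],
       [  0.        ,   0.        ,   1.        ]]), 'position': array([ 0.37867604, -0.01832469,  1.71536886]), 'attitude': array([-0.03987863,  0.70841471, -0.70365678,  0.03775479])}
```

View pics/top0.png

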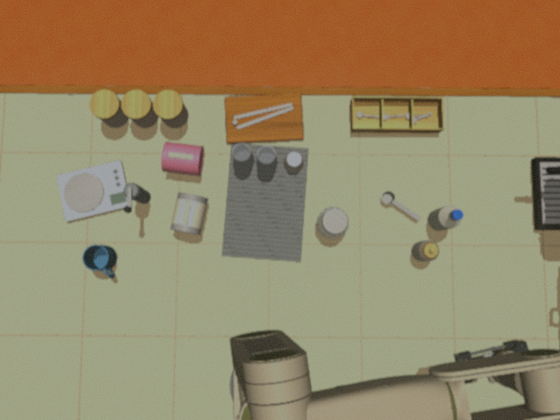

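View pics/scene0.png

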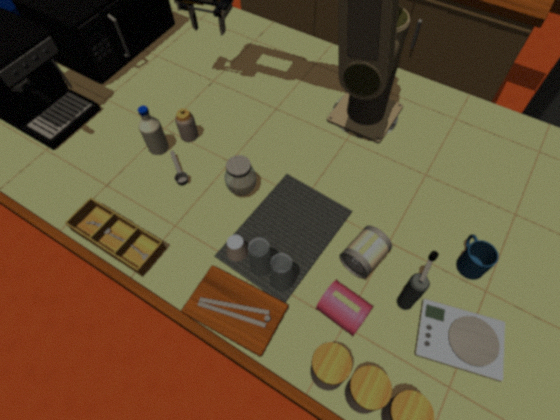

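The top view shows two tin-shaped things: the cream one at (190,213) with steel ends and a cream label, and the pink one at (183,158). The cream one is the tin. The mat is at (265,203), with the glasses on its far strip and the jar at (333,222). Next I measure these and enlarge a crop.

```bash
cat > h.py <<'E'
import numpy as np, cv2
from scipy.spatial.transform import Rotation as R
from station import eyes,status
def cal(n):
    c=eyes.calibration(n); q=np.array(c["attitude"]); return c["K"],c["position"],R.from_quat(q[[1,2,3,0]]).as_matrix()
def cloud(n,d,c=None):
    K,p,A=c or cal(n); v,u=np.indices(d.shape)
    X=np.stack([(u-K[0,2])/K[0,0]*d,(v-K[1,2])/K[1,1]*d,d],-1)
    return X@A.T+p
def ray(n,uv,z,c=None):
    K,p,A=c or cal(n); uv=np.atleast_2d(uv).astype(float)
    r=np.c_[(uv[:,0]-K[0,2])/K[0,0],(uv[:,1]-K[1,2])/K[1,1],np.ones(len(uv))]@A.T
    return p+r*((z-p[2])/r[:,2])[:,None]
E
python3 - <<'E'
from h import *
p=cv2.imread("pics/top0.png"); d=np.load("pics/top0.npy")
P=cloud("top",d)
cv2.imwrite("pics/crop0.png",cv2.resize(p[130:280,80:350],None,fx=2.9,fy=2.9,interpolation=cv2.INTER_CUBIC))
# mat
hsv=cv2.cvtColor(p,cv2.COLOR_BGR2HSV)
for uv in [(265,220),(190,213),(183,158),(240,300)]: print(uv,hsv[uv[1],uv[0]],P[uv[1],uv[0]])
m=((hsv[...,1]<45)&(hsv[...,2]<150)).astype(np.uint8); m[:, :215]=0;m[:,315:]=0;m[:140]=0;m[270:]=0
m=cv2.morphologyEx(m,cv2.MORPH_CLOSE,np.ones((5,5)));m=cv2.morphologyEx(m,cv2.MORPH_OPEN,np.ones((5,5)))
c=max(cv2.findContours(m,0,2)[0],key=cv2.contourArea)
r=cv2.minAreaRect(c); b=cv2.boxPoints(r); print(r,b)
W=ray("top",b,0.003); print("mat",W, W.mean(0),np.linalg.norm(np.diff(W,axis=0),axis=1))
# tin by height
s=(P[...,2]>0.03)&(P[...,2]<0.13); s[:,:165]=0; s[:,215:]=0; s[:185]=0; s[240:]=0
Q=P[s]; print("tin",s.sum(),Q.min(0),Q.max(0))
r=cv2.minAreaRect(Q[:,:2].astype(np.float32)); print(r)
T=Q[Q[:,2]>0.085]; r=cv2.minAreaRect(T[:,:2].astype(np.float32)); print("ridge",r, np.percentile(T[:,2],[50,95,99]))
for n,(u0,u1,v0,v1) in dict(glasses=(228,308,140,180),jar=(315,352,205,242),pink=(158,208,138,178)).items():
    q=P[v0:v1,u0:u1].reshape(-1,3); q=q[q[:,2]>0.03]; print(n,q.min(0),q.max(0))
E
```

```text
(265, 220) [ 30  20 116] [0.52765001 0.0153322  0.0027355 ]
(190, 213) [ 99  11 160] [0.54023237 0.24843911 0.09281767]
(183, 158) [ 14  31 158] [0.71418794 0.27412699 0.09703994]
(240, 300) [ 34  48 166] [0.2669118  0.09404072 0.00415326]
((264.96954345703125, 201.9263916015625), (80.01043701171875, 114.99273681640625), 4.085616588592529) [[220.96956 256.4264 ]
 [229.16243 141.72589]
 [308.96954 147.42639]
 [300.77667 262.1269 ]]
mat [[ 0.40707527  0.15834867  0.003     ]
 [ 0.79012808  0.13774733  0.003     ]
 [ 0.77233296 -0.12971304  0.003     ]
 [ 0.39031632 -0.10273958  0.003     ]] [0.58996316 0.01591085 0.003     ] [0.3836064  0.2680517  0.38296773]
tin 1158 [0.4736131  0.20068877 0.03174938] [0.60587984 0.31594051 0.10871029]
((0.5409550070762634, 0.25830209255218506), (0.0984518826007843, 0.11946781724691391), 79.93543243408203)
ridge ((0.5408244132995605, 0.25721275806427), (0.07881254702806473, 0.11921369284391403), 80.22895050048828) [0.0947801  0.10313691 0.10580854]
glasses [ 0.37867604 -0.1048203   0.03062627] [0.75730387 0.12064031 1.71536886]
jar [ 0.37867604 -0.24944469  0.03590346] [ 0.56540755 -0.01832469  1.71536886]
pink [ 0.37867604 -0.01832469  0.03034917] [0.77236174 0.34858046 1.71536886]
```

View pics/crop0.png

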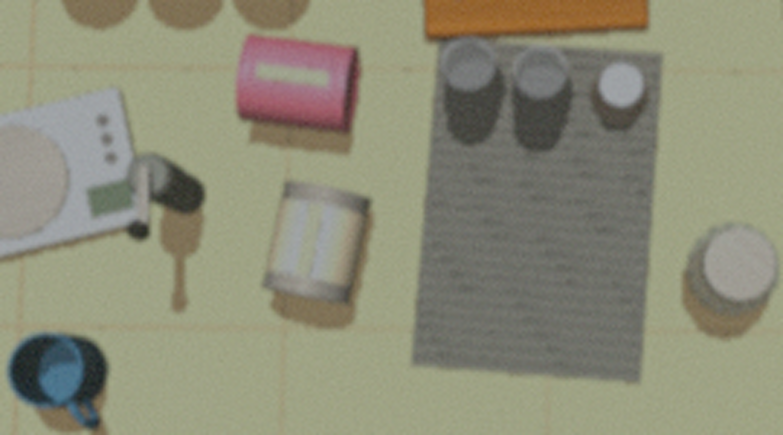

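The enlarged crop confirms it: the cream-labelled tin at crop (315,240) has its long axis leaning about 10° clockwise. Measured length is 119 mm, diameter 98 mm and top about 0.10 m, all as given. Now I work out the moves.

```bash
cat >> h.py <<'E'
def tool():
    s=status.read_state(); q=s["tool_rot"]; return s,R.from_quat(np.array(q)[[1,2,3,0]]).as_matrix()
def to(goal,axis):
    s,A=tool(); y=np.array([*axis,0.]); y/=np.linalg.norm(y)
    x=np.array([0,0,-1.]); best=None
    for sg in (1,-1):
        Y=y*sg; G=np.c_[x,Y,np.cross(x,Y)]; rv=R.from_matrix(A.T@G).as_rotvec()
        print("sign",sg,"turn",rv.round(4),"goal axes z",G[:,2].round(3),"shift(now axes)",(A.T@(np.array(goal)-s["position"])).round(4),"shift(goal axes)",(G.T@(np.array(goal)-s["position"])).round(4))
E
python3 - <<'E'
from h import *
s,A=tool(); print(A.round(3))
to((0.42,-0.15,.405),(0.985,-.174))
to((0.541,0.258,.405),(0.985,-.174))
d=np.load("pics/top0.npy"); P=cloud("top",d)
for n,(u0,u1,v0,v1) in dict(grinder=(120,155,178,215),milk=(425,470,200,232),sugar=(408,442,235,265),mug=(80,120,242,282)).items():
    q=P[v0:v1,u0:u1].reshape(-1,3); q=q[(q[:,2]>0.03)&(q[:,2]<.5)]; print(n,q.min(0).round(3),q.max(0).round(3))
E
```

```text
[[-0.     0.227 -0.974]
 [ 0.002 -0.974 -0.227]
 [-1.    -0.002 -0.   ]]
sign 1 turn [-1.1671e+00 -1.1000e-03  1.4000e-03] goal axes z [-0.174 -0.985 -0.   ] shift(now axes) [-0.0006 -0.3584 -0.375 ] shift(goal axes) [-0.0012  0.2041 -0.4769]
sign -1 turn [1.9745e+00 1.6000e-03 1.2000e-03] goal axes z [0.174 0.985 0.   ] shift(now axes) [-0.0006 -0.3584 -0.375 ] shift(goal axes) [-0.0012 -0.2041  0.4769]
sign 1 turn [-1.1671e+00 -1.1000e-03  1.4000e-03] goal axes z [-0.174 -0.985 -0.   ] shift(now axes) [ 1.000e-04 -7.284e-01 -5.854e-01] shift(goal axes) [-0.0012  0.2522 -0.8998]
sign -1 turn [1.9745e+00 1.6000e-03 1.2000e-03] goal axes z [0.174 0.985 0.   ] shift(now axes) [ 1.000e-04 -7.284e-01 -5.854e-01] shift(goal axes) [-0.0012 -0.2522  0.8998]
grinder [0.529 0.393 0.03 ] [0.66  0.491 0.215]
milk [ 0.495 -0.586  0.031] [ 0.565 -0.516  0.197]
sugar [ 0.396 -0.526  0.031] [ 0.46  -0.461  0.138]
mug [0.336 0.494 0.03 ] [0.439 0.58  0.103]
```

```bash
python3 -m crank '[0,0,0,0,-0.0358,-0.0375,0.4, 0,0,0,0,-0.0358,-0.0375,0.4, 0,0,0,0,-0.0358,-0.0375,0.4, 0,0,0,0,-0.0358,-0.0375,0.4, 0,0,0,0,-0.0358,-0.0375,0.4]' && python3 -m crank '[0,0,0,0,-0.0358,-0.0375,0.4, 0,0,0,0,-0.0358,-0.0375,0.4, 0,0,0,0,-0.0358,-0.0375,0.4, 0,0,0,0,-0.0358,-0.0375,0.4, 0,0,0,0,-0.0358,-0.0375,0.4]' && python3 -m crank '[0,0,0,0,-0.0463,-0.0263,0.4, 0,0,0,0,-0.0463,-0.0263,0.4, 0,0,0,0,-0.0463,-0.0263,0.4, 0,0,0,0,-0.0463,-0.0263,0.4]' && python3 -m crank '[0,0,0,0,-0.0463,-0.0263,0.4, 0,0,0,0,-0.0463,-0.0263,0.4, 0,0,0,0,-0.0463,-0.0263,0.4]'
```

```text
time: 0.72
position: [0.2787, -0.3659, 0.4043]
tool_rot: [-0.08, -0.702, -0.081, 0.703]
force: [0.5, -1.0, -0.2]
finger_gap: 0.0474
time: 1.35
position: [0.4206, -0.149, 0.4045]
tool_rot: [-0.081, -0.702, -0.081, 0.703]
force: [0.1, -0.5, 0.4]
finger_gap: 0.0375
time: 1.85
position: [0.4806, 0.0554, 0.4045]
tool_rot: [-0.081, -0.702, -0.081, 0.703]
force: [1.1, -1.1, 0.2]
finger_gap: 0.0372
time: 2.22
position: [0.526, 0.2086, 0.4043]
tool_rot: [-0.081, -0.702, -0.081, 0.703]
force: [0.9, -0.4, 0.3]
finger_gap: 0.0372
```

```bash
python3 -m crank '[-0.1667,0,0,0,0,0,0.4, -0.1667,0,0,0,0,0,0.4, -0.1667,0,0,0,0,0,0.4, -0.1667,0,0,0,0,0,0.4, -0.1667,0,0,0,0,0,0.4]' && python3 -m crank '[-0.1667,0,0,0,0,0,0.4, -0.1667,0,0,0,0,0,0.4]'; python3 - <<'E'
from h import *
to((0.541+.0035,0.258+.0197,.300),(0.985,-.174))
s,A=tool(); print(s["joint_positions"].round(3), s["finger_gap"], s["force"])
p,d=eyes.capture("wrist"); cv2.imwrite("pics/w1.png",p[:,:,::-1])
P=cloud("wrist",d); np.save("pics/w1c.npy",P)
E
```

```text
time: 2.85
position: [0.5258, 0.2068, 0.4041]
tool_rot: [-0.36, -0.608, -0.36, 0.609]
force: [0.1, -0.3, -0.1]
finger_gap: 0.037
time: 3.1
position: [0.5258, 0.2067, 0.4041]
tool_rot: [-0.456, -0.54, -0.456, 0.541]
force: [-0.8, -0.3, 0.2]
finger_gap: 0.0373
sign 1 turn [0.0052 0.0005 0.001 ] goal axes z [-0.174 -0.985 -0.   ] shift(now axes) [ 0.1041  0.0066 -0.0732] shift(goal axes) [ 0.1041  0.0061 -0.0731]
sign -1 turn [-3.1364e+00 -1.5000e-03  7.0000e-04] goal axes z [0.174 0.985 0.   ] shift(now axes) [ 0.1041  0.0066 -0.0732] shift(goal axes) [ 0.1041 -0.0061  0.0731]
[0.284 0.037 1.588 0.    1.518 0.453] 0.037338212773145134 [-0.76071806 -0.29571551  0.24334052]
```

View pics/w1.png

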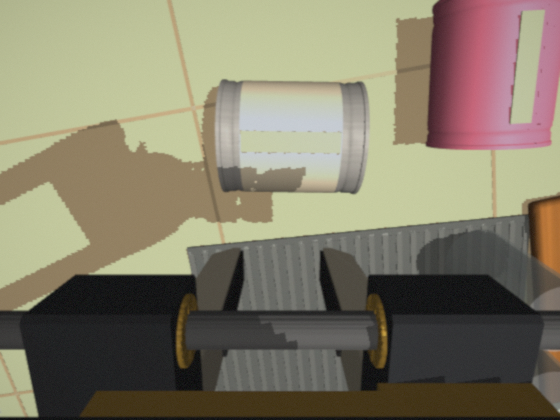

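```bash
python3 - <<'E'
from h import *
P=np.load("pics/w1c.npy"); 
Q=P.reshape(-1,3); Q=Q[(Q[:,2]>.05)&(Q[:,2]<.125)&(Q[:,1]>.15)&(Q[:,1]<.36)&(Q[:,0]<.62)]
if len(Q):
    print(len(Q),Q.min(0),Q.max(0)); print(cv2.minAreaRect(Q[:,:2].astype(np.float32))); print(np.percentile(Q[:,2],[90,98]))
E
```

```text
16593 [0.47675997 0.19979932 0.05200428] [0.60907248 0.3157771  0.1013151 ]
((0.5426583290100098, 0.2576640546321869), (0.09758977591991425, 0.11932560801506042), 79.86972045898438)
[0.09857817 0.09957522]
```

Wrist view: the tin is centred at pixel (292,137), with its axis parallel to the jaws. Centre (0.543, 0.258) and top 0.099 agree with the top camera. I move behind the top line and come down.

```bash
python3 -m crank '[0.005,0,0,0,0.004,-0.036,0.4, 0,0,0,0,0.004,-0.037,0.4, 0,0,0,0.05,0,0,0.4, 0,0,0,0.054,0,0,0.4, 0,0,0,0.006,0,0,0.4]'; python3 -m crank '[0,0,0,0.006,0,0,0.4, 0,0,0,0.002,0,0,0.4]';python3 - <<'E'
from h import *
to((0.5427+.0035,0.2577+.0197,.285),(0.985,-.175))
E
```

```text
time: 3.78
position: [0.5446, 0.2764, 0.2893]
tool_rot: [-0.451, -0.54, -0.454, 0.547]
force: [0.6, -0.1, 0.7]
finger_gap: 0.0372
time: 4.03
position: [0.5476, 0.2774, 0.2892]
tool_rot: [0.453, 0.544, 0.452, -0.542]
force: [0.2, 0.2, 0.4]
finger_gap: 0.0372
sign 1 turn [-0.005  -0.0019 -0.0031] goal axes z [-0.175 -0.985 -0.   ] shift(now axes) [ 0.0042 -0.0014  0.0003] shift(goal axes) [ 0.0042 -0.0014  0.0003]
sign -1 turn [ 3.1366e+00 -4.8000e-03  3.0000e-03] goal axes z [0.175 0.985 0.   ] shift(now axes) [ 0.0042 -0.0014  0.0003] shift(goal axes) [ 0.0042  0.0014 -0.0003]
```

```bash
python3 -m crank '[0,0,0,0,0,0,0.4]'; python3 -m crank '[0,0,0,0.002,0,0,0.4]'; python3 -m crank '[0,0,0,0.002,0,0,0.4]'; python3 -m crank '[0,0,0,0.002,0,0,0.4]'
```

```text
time: 4.15
position: [0.5474, 0.2774, 0.2888]
tool_rot: [0.453, 0.544, 0.453, -0.542]
force: [0.3, -0.5, 0.2]
finger_gap: 0.037
time: 4.28
position: [0.5472, 0.2774, 0.2863]
tool_rot: [0.453, 0.544, 0.453, -0.542]
force: [-1.1, -0.3, 0.5]
finger_gap: 0.0373
time: 4.4
position: [0.5469, 0.2773, 0.2833]
tool_rot: [0.453, 0.543, 0.453, -0.543]
force: [0.3, 1.1, 8.8]
finger_gap: 0.0371
time: 4.53
position: [0.5471, 0.2779, 0.2828]
tool_rot: [0.453, 0.544, 0.453, -0.542]
force: [-5.4, 3.6, 17.3]
finger_gap: 0.037
```

```bash
python3 -m crank '[0,0,0,-0.0008,0,0.004,0.4, 0,0,0,-0.0006,0,0.007,0.4, 0,0,0,-0.0004,0,0.008,0.4]'; python3 - <<'E'
from h import *
to((0,0,.285),(0.985,-.175))
E
```

```text
time: 4.9
position: [0.5436, 0.2592, 0.2848]
tool_rot: [0.453, 0.544, 0.453, -0.542]
force: [-5.3, 1.5, 13.0]
finger_gap: 0.0373
sign 1 turn [-0.0038 -0.0024 -0.0017] goal axes z [-0.175 -0.985 -0.   ] shift(now axes) [-0.0019 -0.4885  0.3522] shift(goal axes) [-2.000e-04 -4.899e-01  3.503e-01]
sign -1 turn [ 3.1378e+00 -2.7000e-03  3.8000e-03] goal axes z [0.175 0.985 0.   ] shift(now axes) [-0.0019 -0.4885  0.3522] shift(goal axes) [-2.000e-04  4.899e-01 -3.503e-01]
```

```bash
python3 -m crank '[0,0,0,-0.0002,-0.0005,0.009,0.4, 0,0,0,0,-0.0005,0.009,0.4, 0,0,0,0,0,0.009,0.4, 0,0,0,0,0,0.009,0.4]'; python3 - <<'E'
from h import *
p,d=eyes.capture("top"); cv2.imwrite("pics/t2.png",p[:,:,::-1]); P=cloud("top",d)
s=(P[...,2]>.03)&(P[...,2]<.098)&(P[...,0]>.45)&(P[...,0]<.615)&(P[...,1]>.1)&(P[...,1]<.33)
s=s.astype(np.uint8); Q=P[s>0]; print(cv2.minAreaRect(Q[:,:2].astype(np.float32)))
cv2.imwrite("pics/t2c.png",cv2.resize(p[130:280,120:320,::-1],None,fx=3,fy=3))
E
```

```text
time: 5.4
position: [0.5365, 0.2235, 0.2852]
tool_rot: [0.453, 0.544, 0.453, -0.542]
force: [-2.1, 0.6, 11.6]
finger_gap: 0.0375
((0.5256649255752563, 0.21204960346221924), (0.057237476110458374, 0.13943178951740265), 48.151981353759766)
```

View pics/t2c.png

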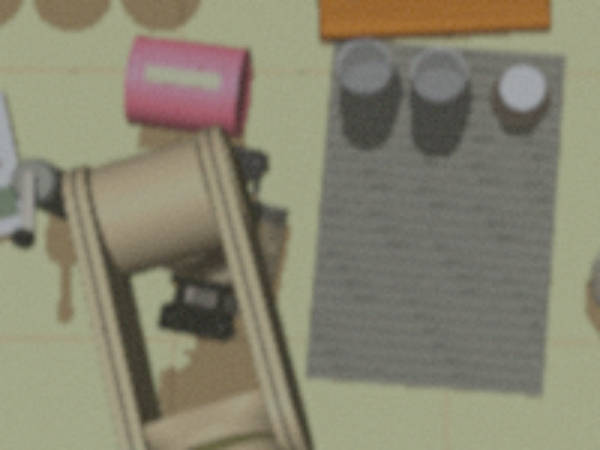

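```bash
python3 -m crank '[0,0,0,0.0001,0,0.008,0.4, 0,0,0,0.0003,0,0.006,0.4, 0,0,0,0.0004,0,0.004,0.4, 0,0,0,0.0002,0,0.002,0.4, 0,0,0,0,0,0,0.4]'; python3 -m crank '[0,0,0,-0.004,0,0,0.4, 0,0,0,-0.010,0,0,0.4, 0,0,0,0,0,0,0.4]'; python3 - <<'E'
from h import *
for n in ("wrist","scene"):
    c=cal(n); p,d=eyes.capture(n); cv2.imwrite(f"pics/{n}3.png",p[:,:,::-1]); P=cloud(n,d,c); np.save(f"pics/{n}3c.npy",P)
    s=(P[...,2]>.02)&(P[...,2]<.105)&(P[...,0]>.45)&(P[...,0]<.615)&(P[...,1]>.1)&(P[...,1]<.30)
    Q=P[s]; print(n,len(Q),Q.min(0),Q.max(0)) if len(Q) else print(n,0)
E
```

```text
time: 6.08
position: [0.533, 0.2038, 0.2843]
tool_rot: [0.453, 0.544, 0.453, -0.542]
force: [-3.8, -0.6, 13.9]
finger_gap: 0.0371
time: 6.45
position: [0.5326, 0.2037, 0.2968]
tool_rot: [0.453, 0.543, 0.453, -0.542]
force: [-0.2, -0.5, -0.8]
finger_gap: 0.0372
wrist 31922 [0.47196516 0.17665815 0.04110494] [0.6035198  0.27951538 0.10098612]
scene 1194 [0.47539256 0.15828909 0.02012225] [0.60359934 0.27587635 0.10291038]
```

View pics/wrist3.png

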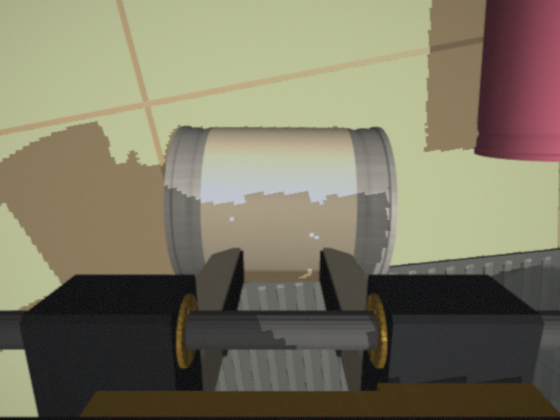

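View pics/scene3.png

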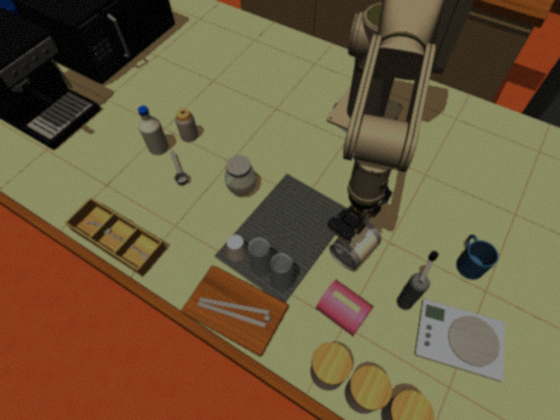

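The tin rolled with the fingers and is still aligned (wrist view (280,200)). I add a cylinder fit with scipy to measure where it is.

```bash
cat >> h.py <<'E'
from scipy.optimize import least_squares
M0=np.array([0.590,0.016]); MY=-0.062
def fit(P,g,zc=.0495):
    # g: guess centre xy ; P cloud
    a=np.array([.985,-.175]); n=np.array([a[1],-a[0]])*1.0  # roll direction (-.175,-.985)
    X=P.reshape(-1,3); r=X[:,:2]-g; u=r@a; v=r@n
    k=(abs(u)<.085)&(abs(v)<.062)&(X[:,2]>.035)&(X[:,2]<zc+.0525); X=X[k][::7]
    def f(q):
        th=q[1]; aa=np.array([np.cos(th),np.sin(th)]); nn=np.array([aa[1],-aa[0]])
        v=(X[:,:2]-g)@nn-q[0]; return np.hypot(v,X[:,2]-q[2])-.0495
    s=least_squares(f,[0,-.176,zc],loss="soft_l1",f_scale=.002); th=s.x[1]; aa=np.array([np.cos(th),np.sin(th)]); nn=np.array([aa[1],-aa[0]])
    res=abs(f(s.x)); u=((X[:,:2]-g)@aa)[res<.004]; lo,hi=np.percentile(u,[.5,99.5])
    c=g+nn*s.x[0]+aa*(lo+hi)/2
    m=R.from_euler("z",-MY).as_matrix()[:2,:2]@(c-M0)
    print("tin c",c.round(4),"yaw",th.round(3),"zc",s.x[2].round(4),"len",(hi-lo).round(4),"N",len(X),"med res",np.median(res).round(4),"| mat frame",m.round(4))
    return c,th
E
python3 - <<'E'
from h import *
fit(np.load("pics/w1c.npy"),np.array([.5427,.2577]))
for n in("wrist","scene"): c,th=fit(np.load(f"pics/{n}3c.npy"),np.array([.536,.220]))
to((*c,.285),(np.cos(th),np.sin(th)))
E
```

```text
tin c [0.5426 0.2573] yaw -0.178 zc 0.0488 len 0.118 N 2371 med res 0.0005 | mat frame [-0.0622  0.2379]
tin c [0.5361 0.2198] yaw -0.186 zc 0.0488 len 0.1179 N 4561 med res 0.0004 | mat frame [-0.0664  0.2001]
tin c [0.5363 0.2173] yaw -0.184 zc 0.0468 len 0.1171 N 161 med res 0.0014 | mat frame [-0.066   0.1976]
sign 1 turn [ 0.0038 -0.0001 -0.0002] goal axes z [-0.183 -0.983 -0.   ] shift(now axes) [ 0.0108  0.0015 -0.0142] shift(goal axes) [ 0.0108  0.0015 -0.0142]
sign -1 turn [-3.1378e+00  2.0000e-04 -1.0000e-04] goal axes z [0.183 0.983 0.   ] shift(now axes) [ 0.0108  0.0015 -0.0142] shift(goal axes) [ 0.0108 -0.0015  0.0142]
```

```bash
python3 -m crank '[0,0,0,0,0.001,-0.018,0.4, 0,0,0,0,0.0005,-0.0195,0.4, 0,0,0,0.007,0,0,0.4, 0,0,0,0.0055,0,0,0.4, 0,0,0,0.003,0,0,0.4]'; python3 -m crank '[0,0,0,-0.0004,0,0.004,0.4, 0,0,0,-0.0006,0,0.007,0.4, 0,0,0,-0.0005,0,0.009,0.4, 0,0,0,-0.0003,0,0.009,0.4, 0,0,0,0,0,0.009,0.4]';  python3 -m crank '[0,0,0,0,0,0.009,0.4, 0,0,0,0,0,0.009,0.4, 0,0,0,0,0,0.009,0.4, 0,0,0,0.0002,0,0.008,0.4, 0,0,0,0.0004,0,0.006,0.4]'; python3 -m crank '[0,0,0,0.0005,0,0.005,0.4, 0,0,0,0.0003,0,0.002,0.4, 0,0,0,0,0,0,0.4]'
```

```text
time: 7.18
position: [0.5406, 0.2413, 0.2824]
tool_rot: [0.453, 0.544, 0.454, -0.542]
force: [-10.5, 5.9, 28.1]
finger_gap: 0.0375
time: 7.8
position: [0.5334, 0.2034, 0.2851]
tool_rot: [0.453, 0.544, 0.454, -0.542]
force: [-13.8, 2.2, 25.4]
finger_gap: 0.0371
time: 8.43
position: [0.526, 0.1625, 0.2838]
tool_rot: [0.453, 0.543, 0.453, -0.543]
force: [-12.0, -0.1, 21.7]
finger_gap: 0.037
time: 8.8
position: [0.5248, 0.1554, 0.2829]
tool_rot: [0.453, 0.543, 0.453, -0.543]
force: [-11.6, -0.4, 23.3]
finger_gap: 0.0371
```

```bash
python3 -m crank '[0,0,0,-0.004,0,0,0.4, 0,0,0,-0.010,0,0,0.4, 0,0,0,0,0,0,0.4]'; python3 - <<'E'
from h import *
cw=cal("wrist"); p,d=eyes.capture("wrist"); cv2.imwrite("pics/w4.png",p[:,:,::-1])
s,A=tool(); P=cloud("wrist",d,cw)
c,th=fit(P,s["position"][:2]+A[:2,2]*-.018); c,th=fit(P,c)
to((*c,.285),(np.cos(th),np.sin(th)))
E
```

```text
time: 9.18
position: [0.5254, 0.1555, 0.2954]
tool_rot: [0.453, 0.543, 0.453, -0.543]
force: [0.5, 0.5, -0.7]
finger_gap: 0.0368
tin c [0.5279 0.1767] yaw -0.187 zc 0.0487 len 0.1177 N 4804 med res 0.0004 | mat frame [-0.0719  0.1565]
tin c [0.5279 0.1767] yaw -0.187 zc 0.0487 len 0.1177 N 4804 med res 0.0004 | mat frame [-0.0719  0.1565]
sign 1 turn [ 0.0064 -0.0002 -0.0006] goal axes z [-0.186 -0.983 -0.   ] shift(now axes) [ 0.0099 -0.0011 -0.0213] shift(goal axes) [ 0.0099 -0.0013 -0.0213]
sign -1 turn [-3.1352e+00  1.0000e-03 -3.0000e-04] goal axes z [0.186 0.983 0.   ] shift(now axes) [ 0.0099 -0.0011 -0.0213] shift(goal axes) [0.0099 0.0013 0.0213]
```

```bash
python3 -m crank '[0.006,0,0,0,-0.001,-0.021,0.4, 0,0,0,0,0,-0.0223,0.4, 0,0,0,0.007,0,0,0.4, 0,0,0,0.005,0,0,0.4, 0,0,0,0.0018,0,0,0.4]'; python3 -m crank '[0,0,0,-0.0004,0,0.004,0.4, 0,0,0,-0.0008,0,0.008,0.4, 0,0,0,-0.0006,0,0.009,0.4]'
```

```text
time: 9.85
position: [0.5321, 0.1989, 0.2823]
tool_rot: [0.451, 0.545, 0.452, -0.544]
force: [-8.9, 4.5, 20.5]
finger_gap: 0.037
time: 10.22
position: [0.528, 0.1785, 0.2849]
tool_rot: [0.451, 0.545, 0.452, -0.543]
force: [-13.3, 8.7, 23.1]
finger_gap: 0.0373
```

```bash
python3 -m crank '[0,0,0,-0.0013,0,0.009,0.4, 0,0,0,-0.001,0,0.009,0.4]'; python3 -m crank '[0,0,0,-0.0005,0,0.009,0.4, 0,0,0,-0.0002,0,0.009,0.4, 0,0,0,0.0001,0,0.009,0.4]'
```

```text
time: 10.48
position: [0.5246, 0.1605, 0.2875]
tool_rot: [0.451, 0.545, 0.452, -0.543]
force: [-10.6, 4.3, 19.9]
finger_gap: 0.0369
time: 10.85
position: [0.5198, 0.1334, 0.2879]
tool_rot: [0.451, 0.545, 0.451, -0.544]
force: [-8.6, 1.2, 19.3]
finger_gap: 0.0369
```

```bash
python3 -m crank '[0,0,0,0.0005,0,0.009,0.4, 0,0,0,0.0008,0,0.008,0.4, 0,0,0,0.0008,0,0.006,0.4, 0,0,0,0.0003,0,0.003,0.4, 0,0,0,0,0,0,0.4]';  python3 -m crank '[0,0,0,-0.004,0,0,0.4, 0,0,0,-0.010,0,0,0.4, 0,0,0,0,0,0,0.4]'; python3 - <<'E'
from h import *
cw=cal("wrist"); p,d=eyes.capture("wrist"); cv2.imwrite("pics/w5.png",p[:,:,::-1])
s,A=tool(); P=cloud("wrist",d,cw)
c,th=fit(P,s["position"][:2]+A[:2,2]*-.022,.0525); c,th=fit(P,c,.0525)
to((*c,.285),(np.cos(th),np.sin(th)))
E
```

```text
time: 11.48
position: [0.5151, 0.1072, 0.2852]
tool_rot: [0.452, 0.545, 0.451, -0.544]
force: [-8.7, -2.0, 19.1]
finger_gap: 0.0367
time: 11.85
position: [0.5153, 0.1078, 0.298]
tool_rot: [0.452, 0.545, 0.451, -0.544]
force: [-0.6, 0.7, -0.9]
finger_gap: 0.0371
tin c [0.5196 0.1308] yaw -0.183 zc 0.0517 len 0.1177 N 4899 med res 0.0004 | mat frame [-0.0774  0.1102]
tin c [0.5196 0.1308] yaw -0.183 zc 0.0517 len 0.1177 N 4899 med res 0.0004 | mat frame [-0.0774  0.1102]
sign 1 turn [-0.0035 -0.0002 -0.0007] goal axes z [-0.182 -0.983 -0.   ] shift(now axes) [ 0.0124  0.0001 -0.0233] shift(goal axes) [ 0.0124  0.0002 -0.0233]
sign -1 turn [ 3.1381e+00 -1.0000e-03  2.0000e-04] goal axes z [0.182 0.983 0.   ] shift(now axes) [ 0.0124  0.0001 -0.0233] shift(goal axes) [ 0.0124 -0.0002  0.0233]
```

View pics/w5.png

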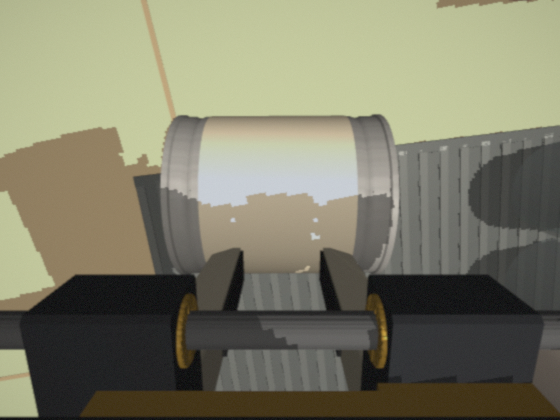

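The tin is over the edge and still on the mat, with its axis height up 3 mm as it should be. I continue stroking.

```bash
python3 -m crank '[-0.0035,0,0,0,0,-0.022,0.4, 0,0,0,0,0,-0.0223,0.4, 0,0,0,0.007,0,0,0.4, 0,0,0,0.005,0,0,0.4, 0,0,0,0.0014,0,0,0.4]'; python3 -m crank '[0,0,0,-0.0004,0,0.004,0.4, 0,0,0,-0.0006,0,0.007,0.4, 0,0,0,-0.0005,0,0.009,0.4, 0,0,0,-0.0003,0,0.009,0.4, 0,0,0,0,0,0.009,0.4]';  python3 -m crank '[0,0,0,0,0,0.009,0.4, 0,0,0,0,0,0.009,0.4, 0,0,0,0,0,0.009,0.4, 0,0,0,0.0003,0,0.008,0.4, 0,0,0,0.0005,0,0.006,0.4]'; python3 -m crank '[0,0,0,0.0005,0,0.004,0.4, 0,0,0,0.0002,0,0.002,0.4, 0,0,0,0,0,0,0.4]'; python3 -m crank '[0,0,0,-0.004,0,0,0.4, 0,0,0,-0.010,0,0,0.4, 0,0,0,0,0,0,0.4]'; python3 - <<'E'
from h import *
cw=cal("wrist"); p,d=eyes.capture("wrist"); cv2.imwrite("pics/w6.png",p[:,:,::-1])
s,A=tool(); P=cloud("wrist",d,cw)
c,th=fit(P,s["position"][:2]+A[:2,2]*-.022,.0525); c,th=fit(P,c,.0525)
to((*c,.285),(np.cos(th),np.sin(th)))
E
```

```text
time: 12.52
position: [0.5232, 0.1518, 0.2856]
tool_rot: [0.452, 0.544, 0.453, -0.543]
force: [-9.9, 5.1, 24.4]
finger_gap: 0.0371
time: 13.15
position: [0.516, 0.1138, 0.2881]
tool_rot: [0.452, 0.544, 0.453, -0.543]
force: [-12.0, 2.9, 26.0]
finger_gap: 0.0373
time: 13.78
position: [0.5085, 0.0729, 0.2867]
tool_rot: [0.452, 0.544, 0.452, -0.544]
force: [-9.6, -0.6, 20.3]
finger_gap: 0.037
time: 14.15
position: [0.5075, 0.0669, 0.286]
tool_rot: [-0.452, -0.544, -0.452, 0.544]
force: [-10.2, -2.1, 21.8]
finger_gap: 0.0373
time: 14.52
position: [0.5079, 0.0676, 0.2988]
tool_rot: [0.453, 0.544, 0.452, -0.543]
force: [0.9, 0.1, -0.5]
finger_gap: 0.0371
tin c [0.5117 0.0878] yaw -0.183 zc 0.0518 len 0.1178 N 4761 med res 0.0004 | mat frame [-0.0826  0.0668]
tin c [0.5117 0.0878] yaw -0.183 zc 0.0518 len 0.1178 N 4761 med res 0.0004 | mat frame [-0.0826  0.0668]
sign 1 turn [-0.0002 -0.0001 -0.0007] goal axes z [-0.182 -0.983 -0.   ] shift(now axes) [ 0.0133  0.0002 -0.0205] shift(goal axes) [ 0.0133  0.0002 -0.0205]
sign -1 turn [ 3.1414e+00 -1.1000e-03  1.0000e-04] goal axes z [0.182 0.983 0.   ] shift(now axes) [ 0.0133  0.0002 -0.0205] shift(goal axes) [ 0.0133 -0.0002  0.0205]
```

```bash
python3 -m crank '[0,0,0,0,0,-0.021,0.4, 0,0,0,0,0,-0.0205,0.4, 0,0,0,0.007,0,0,0.4, 0,0,0,0.005,0,0,0.4, 0,0,0,0.0018,0,0,0.4]'; python3 -m crank '[0,0,0,-0.0004,0,0.004,0.4, 0,0,0,-0.0006,0,0.007,0.4, 0,0,0,-0.0005,0,0.009,0.4, 0,0,0,-0.0002,0,0.009,0.4, 0,0,0,0,0,0.009,0.4]';  python3 -m crank '[0,0,0,0,0,0.009,0.4, 0,0,0,0,0,0.009,0.4, 0,0,0,0,0,0.007,0.4, 0,0,0,0.0002,0,0.005,0.4, 0,0,0,0.0003,0,0.003,0.4]'; python3 -m crank '[0,0,0,0,0,0.001,0.4, 0,0,0,0,0,0,0.4]'; python3 -m crank '[0,0,0,-0.004,0,0,0.4, 0,0,0,-0.010,0,0,0.4, 0,0,0,0,0,0,0.4]'; python3 - <<'E'
from h import *
cw=cal("wrist"); p,d=eyes.capture("wrist"); cv2.imwrite("pics/w7.png",p[:,:,::-1])
s,A=tool(); P=cloud("wrist",d,cw); np.save("pics/w7c.npy",P)
c,th=fit(P,s["position"][:2]+A[:2,2]*-.018,.0525); c,th=fit(P,c,.0525)
to((*c,.285),(np.cos(th),np.sin(th)))
E
```

```text
time: 15.2
position: [0.5152, 0.1088, 0.2856]
tool_rot: [0.452, 0.544, 0.453, -0.543]
force: [-9.6, 4.6, 24.3]
finger_gap: 0.0371
time: 15.82
position: [0.5081, 0.0709, 0.2881]
tool_rot: [0.452, 0.544, 0.452, -0.543]
force: [-11.2, 3.7, 23.8]
finger_gap: 0.0371
time: 16.45
position: [0.5021, 0.0381, 0.2874]
tool_rot: [0.452, 0.544, 0.452, -0.544]
force: [-11.3, 1.2, 22.1]
finger_gap: 0.0373
time: 16.7
position: [0.502, 0.0372, 0.2874]
tool_rot: [-0.452, -0.544, -0.452, 0.544]
force: [-10.5, 0.7, 21.6]
finger_gap: 0.0373
time: 17.08
position: [0.5024, 0.0376, 0.3002]
tool_rot: [0.453, 0.544, 0.452, -0.543]
force: [1.0, 0.8, -0.3]
finger_gap: 0.0369
tin c [0.5051 0.0518] yaw -0.183 zc 0.0518 len 0.1174 N 4466 med res 0.0004 | mat frame [-0.087   0.0304]
tin c [0.5051 0.0518] yaw -0.183 zc 0.0518 len 0.1174 N 4466 med res 0.0004 | mat frame [-0.087   0.0304]
sign 1 turn [ 0.0002 -0.0001 -0.0007] goal axes z [-0.182 -0.983 -0.   ] shift(now axes) [ 0.0147  0.0002 -0.0143] shift(goal axes) [ 0.0147  0.0002 -0.0143]
sign -1 turn [-3.1414e+00  1.1000e-03 -1.0000e-04] goal axes z [0.182 0.983 0.   ] shift(now axes) [ 0.0147  0.0002 -0.0143] shift(goal axes) [ 0.0147 -0.0002  0.0143]
```

```bash
python3 - <<'E'
# mat edges from first top image: midpoints of left/right edge columns per row, counter = light
from h import *
p=cv2.imread("pics/top0.png"); g=cv2.GaussianBlur(p,(1,5),0).astype(float); g=g[...,2]  # red channel
L=[];Rr=[]
for v in range(185,255):
    r=g[v]; mid=np.median(r[240:290]); lo=np.median(r[212:220]); hi=np.median(r[308:314])
    t=(mid+lo)/2; u=next(u for u in range(215,245) if r[u]<t); L.append((u-1+(r[u-1]-t)/(r[u-1]-r[u]),v))
    t=(mid+hi)/2; u=next(u for u in range(313,285,-1) if r[u]<t); Rr.append((u+1-(r[u+1]-t)/(r[u+1]-r[u]),v))
for n,e in(("L",L),("R",Rr)):
    W=ray("top",np.array(e),.002); k=np.polyfit(W[:,0],W[:,1],1); 
    k=np.polyfit(W[:,0][abs(np.polyval(k,W[:,0])-W[:,1])<.004],W[:,1][abs(np.polyval(k,W[:,0])-W[:,1])<.004],1)
    print(n,"slope",k[0],"y at x=.5",np.polyval(k,.5))
E
```

```text
L slope -0.06790199256696924 y at x=.5 0.15156884395153275
R slope -0.06671635942230014 y at x=.5 -0.10874546632957367
```

View pics/w7.png

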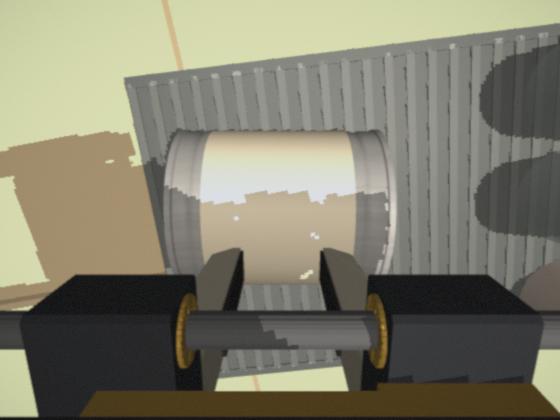

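```bash
python3 - <<'E'
from h import *
W=ray("wrist",[(127,80),(400,45),(558,26)],.003); print(W.round(4))
k=np.polyfit(W[:,0],W[:,1],1); print(k[0],"y at .5",np.polyval(k,.5), "-> centre", np.polyval(k,.5)-.130/np.cos(k[0]))
E
```

```text
[[0.4114 0.1534 0.003 ]
 [0.6072 0.1407 0.003 ]
 [0.7166 0.1328 0.003 ]]
-0.0671026891741335 y at .5 0.14753174651461903 -> centre 0.01723851628603479
```

The two cameras put the mat's midline 4 mm apart. I roll 32 mm now, then check from above with the arm out of the way.

```bash
python3 -m crank '[0,0,0,0,0,-0.018,0.4, 0,0,0,0,0,-0.0163,0.4, 0,0,0,0.007,0,0,0.4, 0,0,0,0.006,0,0,0.4, 0,0,0,0.0022,0,0,0.4]'; python3 -m crank '[0,0,0,-0.0004,0,0.004,0.4, 0,0,0,-0.0006,0,0.007,0.4, 0,0,0,-0.0005,0,0.009,0.4, 0,0,0,-0.0002,0,0.009,0.4, 0,0,0,0,0,0.009,0.4]';  python3 -m crank '[0,0,0,0,0,0.009,0.4, 0,0,0,0,0,0.008,0.4, 0,0,0,0,0,0.005,0.4, 0,0,0,0.0001,0,0.003,0.4, 0,0,0,0.0001,0,0.001,0.4]'; python3 -m crank '[0,0,0,0,0,0,0.4]'; python3 -m crank '[0,0,0,-0.004,0,0,0.4, 0,0,0,-0.010,0,0,0.4, 0,0,0,-0.05,0,0,0.4, 0,0,0,-0.05,0,0,0.4]'; python3 - <<'E'
from h import *
cw=cal("wrist"); p,d=eyes.capture("wrist"); cv2.imwrite("pics/w8.png",p[:,:,::-1])
s,A=tool(); P=cloud("wrist",d,cw); np.save("pics/w8c.npy",P)
c,th=fit(P,s["position"][:2]+A[:2,2]*-.014,.0525); c,th=fit(P,c,.0525)
to((*c,.285),(np.cos(th),np.sin(th)))
E
```

```text
time: 17.75
position: [0.5085, 0.0722, 0.2857]
tool_rot: [0.452, 0.544, 0.453, -0.543]
force: [-11.2, 6.3, 27.1]
finger_gap: 0.0369
time: 18.38
position: [0.5014, 0.0341, 0.2881]
tool_rot: [0.452, 0.544, 0.452, -0.543]
force: [-11.2, 2.5, 24.0]
finger_gap: 0.037
time: 19.0
position: [0.4967, 0.0084, 0.2878]
tool_rot: [0.452, 0.544, 0.452, -0.544]
force: [-11.3, 0.9, 23.2]
finger_gap: 0.0377
time: 19.12
position: [0.4967, 0.0084, 0.2878]
tool_rot: [-0.452, -0.544, -0.452, 0.544]
force: [-11.6, 1.1, 22.6]
finger_gap: 0.037
time: 19.62
position: [0.4963, 0.0086, 0.4005]
tool_rot: [-0.452, -0.543, -0.453, 0.544]
force: [0.9, 0.3, 0.8]
finger_gap: 0.0374
tin c [0.4993 0.0199] yaw -0.183 zc 0.0517 len 0.1176 N 2291 med res 0.0005 | mat frame [-0.0908 -0.0017]
tin c [0.4993 0.0199] yaw -0.183 zc 0.0517 len 0.1176 N 2291 med res 0.0005 | mat frame [-0.0908 -0.0017]
sign 1 turn [ 0.0007 -0.0008 -0.0091] goal axes z [-0.182 -0.983 -0.   ] shift(now axes) [ 0.1239 -0.0018 -0.0114] shift(goal axes) [ 0.1239 -0.0007 -0.0115]
sign -1 turn [-3.1409e+00  1.4300e-02 -1.3000e-03] goal axes z [0.182 0.983 0.   ] shift(now axes) [ 0.1239 -0.0018 -0.0114] shift(goal axes) [0.1239 0.0007 0.0115]
```

View pics/w8.png

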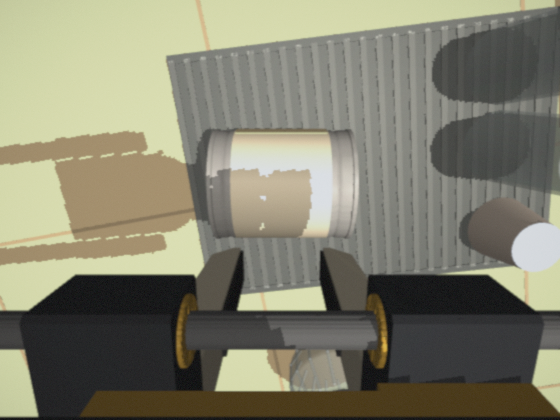

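```bash
python3 -m crank '[0,0,0,-0.02,-0.03,-0.045,0.4, 0,0,0,-0.02,-0.03,-0.045,0.4, 0,0,0,-0.01,-0.03,-0.045,0.4, 0,0,0,0,-0.03,-0.045,0.4, 0,0,0,0,0,0,0.4]'; python3 - <<'E'
from h import *
cw=cal("wrist"); p,d=eyes.capture("wrist"); cv2.imwrite("pics/w9.png",p[:,:,::-1]); P=cloud("wrist",d,cw)
fit(P,np.array([.4993,.0199]),.0525)
p,d=eyes.capture("top"); cv2.imwrite("pics/t9.png",p[:,:,::-1]); P=cloud("top",d); fit(P,np.array([.4993,.0199]),.0525)
g=cv2.GaussianBlur(p[:,:,0],(1,5),0).astype(float)
E
```

```text
time: 20.3
position: [0.41, 0.2101, 0.45]
tool_rot: [0.454, 0.543, 0.454, -0.542]
force: [0.8, 0.4, 0.2]
finger_gap: 0.0371
tin c [0.4129 0.032 ] yaw 0.728 zc 0.059 len 0.032 N 33 med res 0.0017 | mat frame [-0.1777  0.005 ]
tin c [0.4986 0.0218] yaw -0.168 zc 0.051 len 0.117 N 162 med res 0.0018 | mat frame [-0.0916  0.0001]
```

View pics/w9.png

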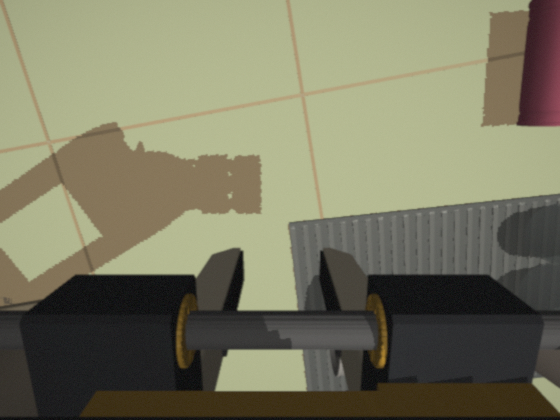

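View pics/t9.png

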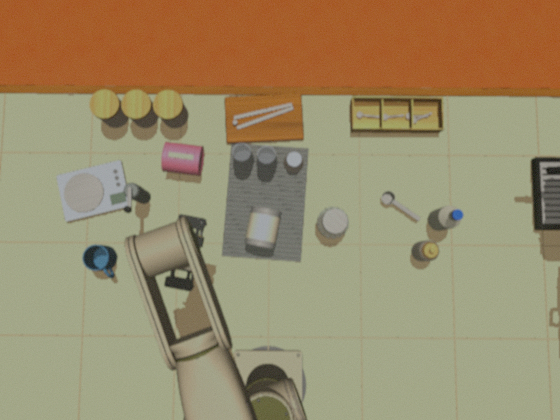

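```bash
python3 - <<'E'
from h import *
P=np.load("pics/w8c.npy")
p=cv2.imread("pics/w8.png"); g=p[...,1].astype(float)
def edge(cols,lo,hi,up):
    W=[]
    for u in cols:
        col=g[:,u]; seg=np.diff(cv2.GaussianBlur(col[:,None],(1,5),0)[:,0])[lo(u):hi(u)]
        v=lo(u)+int(np.argmin(seg) if up else np.argmax(seg)); W.append(P[v,u])
    W=np.array(W); W=W[abs(W[:,2])<.008]; k=np.polyfit(W[:,0],W[:,1],1); r=W[:,1]-np.polyval(k,W[:,0]); k=np.polyfit(W[abs(r)<.003][:,0],W[abs(r)<.003][:,1],1)
    print(k[0],"y at .4993:",np.polyval(k,.4993),"resid",np.std(r),"z",np.median(W[:,2]),len(W)); return np.polyval(k,.4993)
f=lambda u:58-(u-168)*50/390
a=edge(range(180,420,4),lambda u:int(f(u)-12),lambda u:int(f(u)+12),True)
h=lambda u:272-(u-440)*8/90
b=edge(range(400,460,3),lambda u:int(h(u)-10),lambda u:int(h(u)+12),False)
print((a+b)/2,a-b)
E
```

```text
-0.06756913047677765 y at .4993: 0.1506583599839349 resid 0.0004161029868993892 z 3.106954634754522e-05 60
-0.2091090978300449 y at .4993: -0.0844603211636284 resid 0.0021052985065855927 z 0.0029477591734741737 19
0.03309901941015325 0.2351186811475633
```

Top view: the tin at pixel (263,228) lies midway across the mat, in front of the glasses at (243,158), (266,158) and (293,160), and nothing else looks moved. One last check for stillness and for changes, then sign off.

```bash
python3 -m crank '[0,0,0,0,0,0,0.4, 0,0,0,0,0,0,0.4, 0,0,0,0,0,0,0.4, 0,0,0,0,0,0,0.4]'; python3 - <<'E'
from h import *
from station import ticket
p,d=eyes.capture("top"); fit(cloud("top",d),np.array([.4993,.0199]),.0525)
q=p[:,:,::-1]; bl=lambda a:cv2.GaussianBlur(a,(5,5),0).astype(int)
a=bl(cv2.imread("pics/top0.png")); b=bl(cv2.imread("pics/t9.png")); 
for n,(u0,u1,v0,v1) in dict(tin_t9_vs_now=(240,290,200,262),).items(): print(n,abs(b-bl(q))[v0:v1,u0:u1].max())
for n,(u0,u1,v0,v1) in dict(glasses=(228,308,142,185),jar=(315,352,205,242),pink=(160,206,140,178),scoop=(378,422,188,225),grinder=(125,150,182,212),mug=(82,118,244,280)).items(): print(n,abs(a-bl(q))[v0:v1,u0:u1].max())
print(ticket.sign_off())
E
```

```text
time: 20.9
position: [0.4116, 0.2071, 0.4497]
tool_rot: [-0.452, -0.544, -0.452, 0.544]
force: [0.7, -0.3, -0.0]
finger_gap: 0.0373
tin c [0.4976 0.0225] yaw -0.187 zc 0.0512 len 0.1181 N 160 med res 0.0017 | mat frame [-0.0926  0.0008]
tin_t9_vs_now 3
glasses 6
jar 6
pink 6
scoop 5
grinder 5
mug 5
the job is handed in; nothing more can be done
None
```

I rolled the cream tin onto the drying mat in six slow strokes of the fingertips across its top, pausing after each one until it lay still. It was never lifted, stood on end or pushed from the side. I handed the job in at about 21 s.

- **Position:** the last top view puts the tin about 1 mm from the mat's midline. It lies about 93 mm toward the robot from the mat's centre, well in front of the glasses.
- **Stillness:** the view did not change over the last 0.6 s. The gripper was clear of the tin, with the force reading near zero.
- **Other objects:** the glasses, cup, jar, pink tin, scoop, grinder and mug look the same as at the start in before-and-after pictures. I did not compare the milk and sugar by number, but they look unmoved in the top view.
- **Forces:** the most I read while pressing was about 31 N at the wrist, against a limit of 120 N.
- **Checks that disagreed:** one hand-picked wrist-camera estimate put the mat's midline about 4 mm off the top-camera value. A proper edge fit brought the left edge back to within about 1 mm. My wrist-camera fit of the mat's right edge failed, so I did not use it.

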